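# Close the adjustable wrench on the fall guard's nut and tighten it

## Robot

A 7-joint arm with a two-finger parallel gripper is mounted at the origin on the work surface. World frame = base frame: x ahead of the robot, y to its left, z up, the work surface at z = 0. Lengths are in mm, angles in rad, forces in N, time in s.
With the tool pointing down it reaches from about 400 to 850 mm from the base axis. Payload 4.4 kg.
Tool frame: the origin (TCP) lies at the very end of the fingers, on their centre line; the grasp point (between the pads) lies 19 mm behind it; x points along the fingers, y is the direction in which the jaws open and shut, and the axes are right-handed (so a half turn about x gives the same grasp; the last joint's range is limited). The gripper opens to 94 mm and grips with 3 to 60 N. Pads are 16 mm wide; open, the fingers measure 119 mm over their backs; the gripper's body (75 mm by 177 mm) begins 78 mm behind the grasp point.
Start: joints at [1.121, 0.628, 0.038, 1.517, -0.027, 0.996, -0.02], TCP at [243.419, -602.715, 205.478] pointing down, gripper open.
Joint ranges: [-3.06, 3.06], [-0.37, 2.12], [-1.25, 1.32], [0.18, 2.47], [-1.1, 4.24], [0.23, 1.98], [-2.94, 2.94]. Speed limits (rad/s): [2.57, 2.57, 3.14, 3.14, 3.14, 3.14, 3.14].

## Interface

Orientations are given as a unit quaternion [w, x, y, z].
In Python, from workcell import arm gives the robot as it stands. The module is installed in compiled form; this text tells all that it offers.
- The arm moves only by the tool servo_tool, never from a script. Its argument "increments" is a list of rows, each a list of 3 entries, a list of its own where there are three numbers: the opening, from 0 (shut) to 1 (fully open), then the shift along the world's x, y, z in cm, then the turn about the world's z in degrees. A call has 1 to 20 rows; each row is the pose to reach, as a shift and turn from the pose commanded when the call began; what a row does not reach only later rows make up. A row lasts 1/12 s, in which the tool goes at most 41.7 mm and 7.16 degrees, less where a joint would pass 70% of its speed; a pose out of reach is approached as far as the arm can. A call with a gripper value outside its range is refused whole. The fingers move at their own pace and stop on an object; the grip force is fixed at half the most. Time passes only in rows, so rows that repeat a pose let the fingers close. It gives the time, the measured TCP pose, the force and the opening at its end, in the units of the state.
- arm.get_obs(): the state, without advancing time (a new reading comes with each control period).
- arm.snapshot(name): name is "scene" or "top"; returns a dict with "pixels" (480x640x3 uint8, red, green, blue), "vfov" (degrees; the focal length in pixels is half the picture's height over the tangent of half this angle, whatever the lens; pixels are square), "cx", "cy" (the principal point, pixels), "rvec" (rotation vector, rad) and "tvec" (3), from world to camera coordinates, as OpenCV has them. Camera axes: x right, y down, z forward; pixel columns grow to the right and rows downward; lengths in mm; the calibration is good to about 2 mm. A picture is of the moment at which its call begins. There is no depth.
- arm.hand_in(): hands the job in, once; it reports no verdict.
The state is a dict: "t": time; "joint_pos": joint angles; "joint_velocities": joint speeds; "tau": joint torques, N m; "tool_pos": TCP position; "eef_rot": TCP orientation; "contact_force": force on the tool from outside, world axes, zero at the start; "moment": the same for the moment, N m; "gripper_width": finger opening in mm.
Only numpy, scipy, OpenCV 4.12 (cv2) and the standard library are available. Lean on these libraries where they do the work, as an engineer would, in place of code of your own. Each camera call takes 0.05 s, during which the arm holds its last target.

## Task

The fall guard's nut has worked loose, and the adjustable wrench has been slipped over it with its jaw still standing open. With short fingertip strokes, pressing no harder than it needs and never jabbing, roll the wrench's worm until the jaw sits snug on the nut, only then swing the handle clockwise (seen from above) to tighten the nut until it comes up firm, and no further. Leave the wrench lying flat and snug on the nut, let go, and leave the baby's things where they are.

Things in the scene. Friction and masses are not known exactly. Their poses are not given: they have to be found in the camera images.
- guard: Fall guard, fixed: a birch plinth 180 (x) x 200 (y) mm with a white upright board 74 mm high along its far (+x) edge, 67 mm from the nut. The plinth is packed up from underneath, so its top lies anywhere from 18 to 24 mm above the table. Its origin lies on the nut's axis, 18 mm below the plinth's top; z up.
- nut_top (a point): Centre of the top face of the brass hexagon nut, 24 mm across flats, 14 mm tall, standing on the plinth's top. It turns about the vertical axis through this point; the stud ends 1 mm above it. Its x lies along the two flats that the jaws hold, its z up.
- nut (a joint): The nut's angle in rad: 0 at the start, growing as it is turned clockwise seen from above (tightened). It runs with a drag of about 0.15 N m until 0.70, where it comes up firm: from there the torque climbs by about 0.25 N m per 0.01 rad. It stays where it is left. Forced with more than about 0.8 N m the wrench slips round on it.
- wrench: Adjustable wrench, 250 mm, 0.45 kg, loose, lying flat on the plinth around the nut; the first stroke may slide it 3 mm until its throat meets the nut. Origin on its underside, at the centre between the jaws; x along the jaw faces, out of the mouth; y from the fixed to the moving jaw; z up. Head 14.5 mm thick. The handle runs straight away from the origin, 157.5 degrees anticlockwise from x.
- jaw: The wrench's moving jaw, which slides along the wrench's y. At the start the mouth is 1.5 to 2.8 mm wider than the nut. Its origin meets the wrench's origin when the mouth is exactly as wide as the nut, and lies at +y by the slack. It is moved only by the worm, which holds it where it is.
- worm: The wrench's knurled steel worm: a roller 16 mm in diameter, 13 mm long, lying along the wrench's y and let into the head; its upper side stands 2 mm above the head's top face. Origin on its axis. Rolling its upper side towards the nut (the wrench's +x) closes the jaw by 0.06 mm per mm rolled, so it takes several strokes of about 12 mm, lifted on the way back; rolling it the other way opens it.
- worm_top (a point): Top of the worm, midway along it, where a shut gripper's fingertip rolls it: 16.5 mm above the plinth, 31 mm from the nut's axis towards the handle. The worm drags with about 3.2 N at its surface until the jaw is snug, then stands still and the fingertip skids. It needs 6 to 12 N of downward press to roll without skidding; over 20 N is too hard, and so is a knock: touch down at 10 mm/s or slower.
- handle_grip (a point): Centre of the handle's red grip, 155 mm from the nut's axis, 7.5 mm above the plinth's top. The grip is 24 mm wide, 14 mm thick and 108 mm long, along the line from the nut through this point, and overhangs the plinth, free underneath.
- tin: Bystander: closed aluminium cream tin, 71 mm across, 30 mm tall. Origin under its centre.
- comb: Bystander: grey comb, 150 x 32 mm, lying flat. Origin under its middle.
- teether: Bystander: mint teether ring, 52 mm across, 11 mm thick, lying on the plinth beside the nut. Origin under its centre.
- rattle: Bystander: wooden rattle, 130 mm long, 40 mm tall. Origin under its head.
- milk: Bystander: baby bottle, 62 mm across, 150 mm tall. Origin under its centre.
- stacker: Bystander: yellow stacking cup, 68 mm across, 45 mm tall. Origin under its centre.
- hairbrush: Bystander: baby hairbrush, 160 mm long, 20 mm tall. Origin under its middle.

How it is judged (in metres and radians):
On the way, in this order (a step that is already met when the one before it is completed fails the run):
1. by rolling the worm the jaw is closed snugly: the moving jaw presses on the nut (over 4 N, slack under 1 mm) while the nut has not been turned by more than 0.1 rad (contact force between jaw and nut above 4 N and y of jaw in the frame of wrench below 0.001 m and value of joint nut below 0.1 rad), for 0.2 s.
2. the nut is turned clockwise until it comes up firm (joint past 0.70 rad) (value of joint nut above 0.7 rad), for 0.2 s.
At the end, for the whole second after the job is handed in: The nut stands firm (joint over 0.69 rad); the wrench lies still and flat (tilt under 0.06 rad) on the plinth around the nut, its centre within 6 mm of the nut's axis and within 4 mm of the plinth's top, its jaw closed to within 1.2 mm of the nut's width; nothing is held (value of joint nut above 0.69 rad and y of jaw in the frame of wrench below 0.0012 m and angle between wrench's own z axis and vertical below 0.06 rad and horizontal distance between wrench and nut_top below 0.006 m and z of wrench in the frame of guard below 0.022 m and linear speed of wrench below 0.01 m/s); the robot touches nothing.
It fails at once if the worm is jabbed or pressed too hard (over 20 N) (contact force between the fingers and worm above 20 N).
It fails at once if the wrench is forced past firm and slips round on the nut (over 0.25 rad) (angle between the x axis of wrench and the x axis of nut_top, either way round above 0.25 rad).
It fails at once if one of the baby's things is shifted by more than 15 mm (distance of any of tin, comb, teether, rattle, milk, stacker, hairbrush from where it was at the start of the episode above 0.015 m).
It also fails if it takes over 72 s, if anything falls off the work surface, if the arm or the gripper's body presses on something with over 40 N, if the wrist force passes 120 N, or if a joint passes its speed limit or range.

## Working session

There is one attempt and no reset: what is moved stays moved. The work goes in short steps, Python scripts to look and compute and a tool call to move; the robot and the scene stay as the last step left them, time stands still between calls to the robot, and variables do not carry over. Pictures are saved under pics/ and viewed, and the job is handed in when it is done.

Besides the shell and the picture viewer there is one more tool, called as name([rows], argument=value, ...), one row to a line, values as JSON. servo_tool: Moves the arm, as the interface text tells. Its arguments: {"type":"object","properties":{"increments":{"type":"array","items":{"type":"array"}}},"required":["increments"]}

```bash
mkdir -p pics; cat > h.py <<'E'
import numpy as np,cv2
from workcell import arm
def snap(n,f):
    s=arm.snapshot(n); cv2.imwrite(f'pics/{f}.png',s['pixels'][:,:,::-1]); np.savez(f'pics/{f}.npz',**{k:np.array(v) for k,v in s.items()}); return s
def cam(s):
    f=240/np.tan(np.radians(float(s['vfov']))/2)
    K=np.array([[f,0,float(s['cx'])],[0,f,float(s['cy'])],[0,0,1]])
    R,_=cv2.Rodrigues(np.array(s['rvec'],float)); return K,R,np.array(s['tvec'],float).reshape(3)
def ray(s,uv,z):
    K,R,t=cam(s); d=R.T@np.linalg.inv(K)@np.array([uv[0],uv[1],1.]); c=-R.T@t
    return c+d*(z-c[2])/d[2]
def proj(s,p):
    K,R,t=cam(s); q=K@(R@np.array(p,float)+t); return q[:2]/q[2]
def load(f): return dict(np.load(f'pics/{f}.npz'))
E
python3 - <<'E'
from h import *
for n in('scene','top'):
    s=snap(n,n+'0'); K,R,t=cam(s); print(n,K[0,0],s['cx'],s['cy'],-R.T@t, R[2])
print(arm.get_obs())
E
```

```text
scene 569.7457282936575 317.797030569162 236.92917562453448 [ 901.17818933 -455.54701214  971.73652988] [-0.30257028  0.45532689 -0.83733425]
top 568.3914661763268 312.9936926688241 242.4071398097691 [ 497.64672739   34.68221808 1088.92459227] [ 0.04958079  0.00794277 -0.99873853]
{'t': 0.1, 'joint_pos': array([ 1.12122295,  0.62925782,  0.03843471,  1.51826975, -0.02697241,
        0.99630145, -0.01998998]), 'joint_velocities': array([-1.24995621e-03, -3.70062225e-03, -3.60578307e-05, -2.53745685e-03,
        5.89175463e-04, -5.16154309e-04, -5.15417409e-05]), 'tau': array([ 3.05666268e-03, -5.50791657e+01,  1.14737280e+00, -1.87115031e+01,
       -5.22826728e-02,  1.92872377e-02,  3.34026686e-05]), 'tool_pos': array([ 243.17253013, -602.14515436,  204.64263569]), 'eef_rot': array([-0.13427069, -0.69399821, -0.1354587 ,  0.69425414]), 'contact_force': array([ 0.94503854,  0.28478457, -0.51430342]), 'moment': array([0.03607561, 0.0178183 , 0.02814294]), 'gripper_width': 93.92942749219648}
```

View pics/scene0.png

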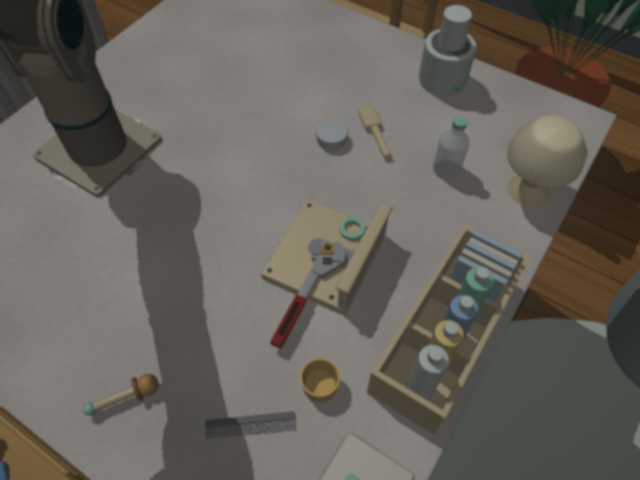

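View pics/top0.png

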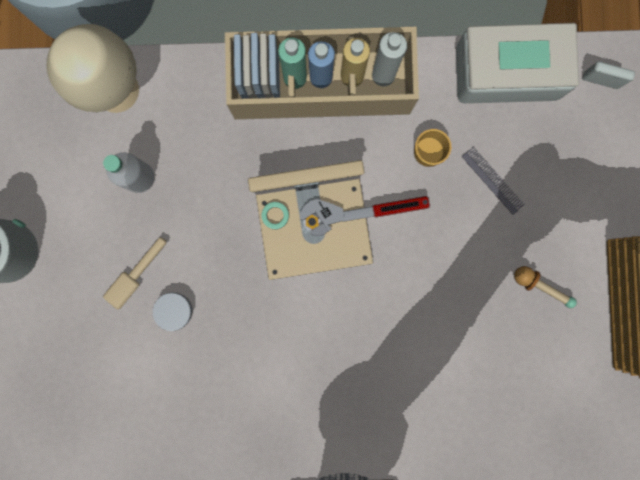

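The two views show the guard in the middle. In the top view the nut is near (312,222), the worm near (326,211), the red grip near (402,206) and the teether near (275,215). Next I'll zoom in.

```bash
python3 - <<'E'
from h import *
a=cv2.imread('pics/top0.png')[155:285,240:440]; cv2.imwrite('pics/topz.png',cv2.resize(a,None,fx=4,fy=4,interpolation=cv2.INTER_CUBIC))
a=cv2.imread('pics/scene0.png')[195:355,255:405]; cv2.imwrite('pics/scz.png',cv2.resize(a,None,fx=3.75,fy=3.75,interpolation=cv2.INTER_CUBIC))
E
```

```text
(no output)
```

View pics/topz.png

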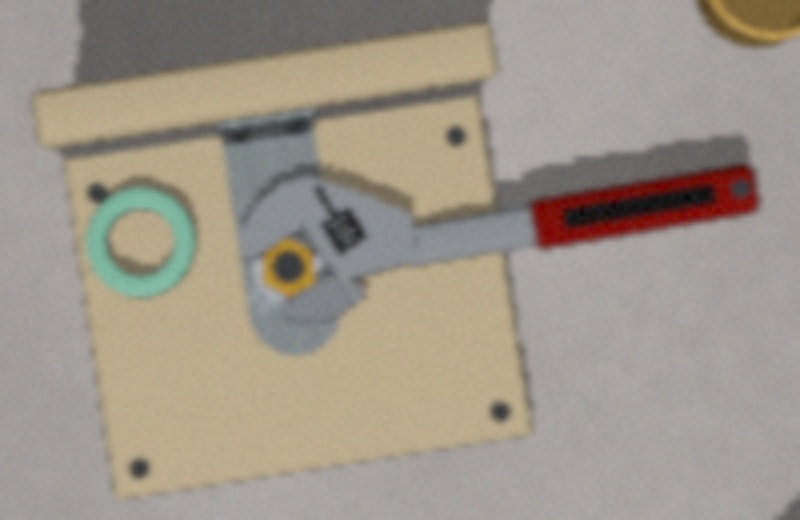

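View pics/scz.png

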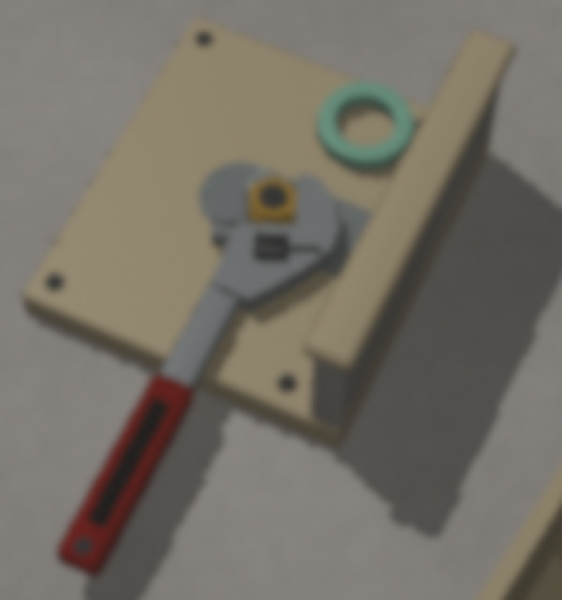

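```bash
cat >> h.py <<'E'
def tri(ss,uvs):
    P=[];
    for s in ss:
        K,R,t=cam(s); P.append(K@np.c_[R,t])
    X=cv2.triangulatePoints(P[0],P[1],np.array(uvs[0],float).reshape(2,1),np.array(uvs[1],float).reshape(2,1)); return (X[:3]/X[3]).ravel()
def masks(s,lo,hi,roi):
    h=cv2.cvtColor(s['pixels'],cv2.COLOR_RGB2HSV); m=cv2.inRange(h,np.array(lo),np.array(hi)); z=np.zeros_like(m); x0,y0,x1,y1=roi; z[y0:y1,x0:x1]=m[y0:y1,x0:x1]; return z
E
python3 - <<'E'
from h import *
S=load('scene0');T=load('top0')
def red(s,roi):
    h=cv2.cvtColor(s['pixels'],cv2.COLOR_RGB2HSV)
    m=((h[...,1]>150)&((h[...,0]<8)|(h[...,0]>172))).astype(np.uint8); z=np.zeros_like(m); x0,y0,x1,y1=roi; z[y0:y1,x0:x1]=m[y0:y1,x0:x1]
    c=max(cv2.findContours(z,0,1)[0],key=cv2.contourArea); return cv2.minAreaRect(c)
rs=red(S,(255,280,320,355)); rt=red(T,(360,185,440,225)); print(rs,rt); g=tri([S,T],[rs[0],rt[0]]); print('grip',g)
# nut gold
for s,roi in((S,(310,230,350,262)),(T,(298,208,328,236))):
    m=masks(s,(12,110,90),(30,255,255),roi); ys,xs=np.nonzero(m); print(len(xs),xs.mean(),ys.mean(),xs.min(),xs.max(),ys.min(),ys.max())
n=tri([S,T],[(327.8,247),(312,221.5)]); w=tri([S,T],[(327.3,260.9),(326.25,212.25)]); print('stud',n,'worm',w)
# plinth screws
sc=[(203,39),(54,282),(287,383)]; tc=[(139,468),(500,411),(456,135)]
for a,b in zip(sc,tc): print(tri([S,T],[(255+a[0]/3.75,195+a[1]/3.75),(240+b[0]/4,155+b[1]/4)]))
for z in(38,):
    print('nut ray',ray(T,(312,221.5),z),ray(S,(327.8,247),z))
for z in(37.5,): print('worm ray',ray(T,(326.25,212.25),z),ray(S,(327.3,260.9),z))
print('grip ray',ray(T,rt[0],34),ray(S,rs[0],34))
E
```

```text
((288.07958984375, 320.77069091796875), (10.295320510864258, 53.47182846069336), 28.610462188720703) ((400.5946350097656, 206.0675811767578), (11.179130554199219, 54.74486541748047), 80.53767395019531)
grip [ 614.2586852  -122.60158491   27.18042999]
70 326.98571428571427 249.4142857142857 322 332 243 253
96 311.6770833333333 221.38541666666666 306 318 215 228
stud [590.20574195  44.78892432  33.58673735] worm [606.63577015  17.72529739  34.01140748]
[497.91008626 117.36196221  18.54301061]
[520.14263555 -53.08156427  18.92615412]
[651.27374899 -36.32763041  18.90644835]
nut ray [588.6777043   43.85137517  38.        ] [592.75376816  43.38067336  38.        ]
worm ray [605.21721824  16.9511491   37.5       ] [608.74101203  16.83841965  37.5       ]
grip ray [ 613.31761687 -121.74749611   34.        ] [ 616.52199669 -124.85179811   34.        ]
```

```bash
python3 - <<'E'
from h import *
from scipy.spatial.transform import Rotation as Ro
o=arm.get_obs(); q=o['eef_rot']; R=Ro.from_quat([q[1],q[2],q[3],q[0]]).as_matrix(); print(R, np.degrees(np.arctan2(R[1,1],R[0,1])))
print(o['tool_pos'])
E
```

```text
[[-6.75741011e-04  3.74452156e-01 -9.27245990e-01]
 [ 1.58022475e-03 -9.27244644e-01 -3.74452764e-01]
 [-9.99998523e-01 -1.71829015e-03  3.48586688e-05]] -68.00950907463506
[ 243.17253013 -602.14515436  204.64263569]
```

servo_tool([
  [0, [4, 6.7, 0], 1],
  [0, [8, 13.4, 0], 2],
  [0, [12, 20.2, 0], 3],
  [0, [16, 26.9, 0], 4],
  [0, [20, 33.6, 0], 5],
  [0, [24, 40.3, 0], 6],
  [0, [28, 47, 0], 7],
  [0, [32, 53.8, 0], 8],
  [0, [36.6, 61.5, -2], 8.7],
  [0, [36.6, 61.5, -5], 8.7],
  [0, [36.6, 61.5, -8], 8.7],
  [0, [36.6, 61.5, -11], 8.7],
  [0, [36.6, 61.5, -13], 8.7],
  [0, [36.6, 61.5, -14], 8.7],
  [0, [36.6, 61.5, -14], 8.7],
  [0, [36.6, 61.5, -14], 8.7],
  [0, [36.6, 61.5, -14], 8.7],
  [0, [36.6, 61.5, -14], 8.7],
  [0, [36.6, 61.5, -14], 8.7],
  [0, [36.6, 61.5, -14], 8.7],
])

```text
t: 1.77
tool_pos: [608.8, 15.2, 63.7]
eef_rot: [-0.188, -0.681, -0.189, 0.682]
contact_force: [0.2, -1.3, -0.3]
gripper_width: 0.6
```

```bash
python3 - <<'E'
from h import *
for n,(x,y) in(('scene',(255,195)),('top',(240,155))):
    s=snap(n,n+'1'); a=cv2.imread(f'pics/{n}1.png')[y:y+140,x:x+190]; cv2.imwrite(f'pics/{n}1z.png',cv2.resize(a,None,fx=4,fy=4,interpolation=cv2.INTER_CUBIC))
    o=arm.get_obs(); print(o['tool_pos'],o['contact_force'],proj(s,o['tool_pos']), (proj(s,o['tool_pos'])-[x,y])*4)
E
```

```text
[608.71582251  12.5257787   64.62876371] [-0.09381003 -0.57503016  0.05327069] [326.19618058 255.10958903] [284.78472231 240.43835611]
[608.82987899  11.02446088  65.28325303] [-0.17437628 -0.47337857 -0.27932207] [329.68741792 208.59787182] [358.74967167 214.3914873 ]
```

View pics/scene1z.png

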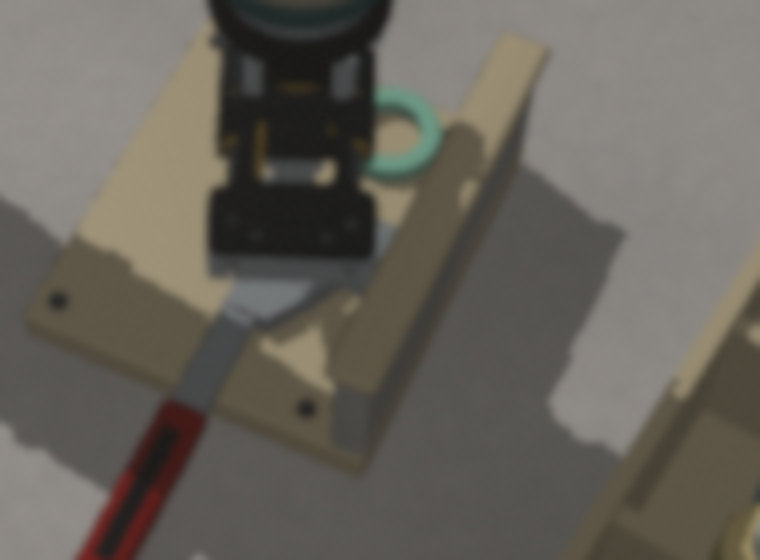

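View pics/top1z.png

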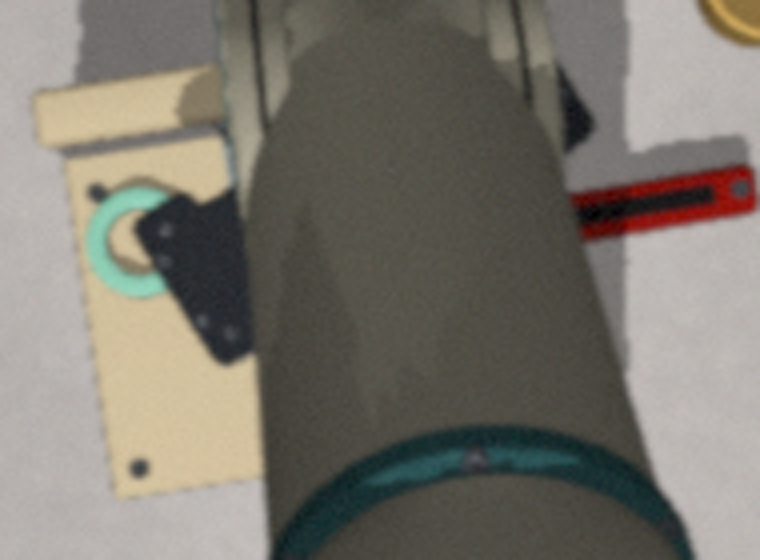

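servo_tool([
  [0, [0, 0, -0.6], 0],
  [0, [0, 0, -1.2], 0],
  [0, [0, 0, -1.7], 0],
  [0, [0, 0, -2.0], 0],
  [0, [0, 0, -2.2], 0],
  [0, [0, 0, -2.3], 0],
  [0, [0, 0, -2.35], 0],
  [0, [0, 0, -2.4], 0],
  [0, [0, 0, -2.45], 0],
  [0, [0, 0, -2.5], 0],
  [0, [0, 0, -2.5], 0],
  [0, [0, 0, -2.5], 0],
])

```text
t: 2.87
tool_pos: [609.5, 12.3, 40.5]
eef_rot: [0.187, 0.682, 0.187, -0.682]
contact_force: [-0.5, 0.3, 0.2]
gripper_width: 0.5
```

servo_tool([
  [0, [0, 0, -0.05], 0],
  [0, [0, 0, -0.1], 0],
  [0, [0, 0, -0.15], 0],
  [0, [0, 0, -0.2], 0],
  [0, [0, 0, -0.2], 0],
])

```text
t: 3.28
tool_pos: [609.3, 12.3, 38.3]
eef_rot: [-0.187, -0.682, -0.187, 0.682]
contact_force: [-0.2, 0.3, -0.0]
gripper_width: 0.2
```

servo_tool([
  [0, [0, 0, -0.05], 0],
  [0, [0, 0, -0.1], 0],
  [0, [0, 0, -0.1], 0],
])

```text
t: 3.53
tool_pos: [609.4, 12.2, 37.4]
eef_rot: [-0.187, -0.682, -0.187, 0.682]
contact_force: [-0.4, 0.5, 0.4]
gripper_width: 0.8
```

servo_tool([
  [0, [0, 0, -0.04], 0],
  [0, [0, 0, -0.08], 0],
  [0, [0, 0, -0.08], 0],
])

```text
t: 3.78
tool_pos: [609.4, 12.3, 36.6]
eef_rot: [-0.187, -0.682, -0.187, 0.682]
contact_force: [-0.5, -0.1, -0.2]
gripper_width: 0.3
```

servo_tool([
  [0, [0, 0, -0.04], 0],
  [0, [0, 0, -0.08], 0],
  [0, [0, 0, -0.08], 0],
])

```text
t: 4.03
tool_pos: [609.4, 12.3, 35.8]
eef_rot: [-0.187, -0.682, -0.187, 0.682]
contact_force: [0.5, 0.3, 0.6]
gripper_width: 0.5
```

servo_tool([
  [0, [0, 0, -0.03], 0],
  [0, [0, 0, -0.06], 0],
  [0, [0, 0, -0.06], 0],
])

```text
t: 4.28
tool_pos: [609.4, 12.3, 35.2]
eef_rot: [-0.187, -0.682, -0.187, 0.682]
contact_force: [0.4, -0.2, -0.1]
gripper_width: 0.5
```

servo_tool([
  [0, [0, 0, -0.03], 0],
  [0, [0, 0, -0.05], 0],
  [0, [0, 0, -0.05], 0],
])

```text
t: 4.53
tool_pos: [609.4, 12.3, 34.7]
eef_rot: [-0.187, -0.682, -0.187, 0.682]
contact_force: [0.6, 0.7, -0.9]
gripper_width: 0.3
```

servo_tool([
  [0, [0, 0, -0.03], 0],
  [0, [0, 0, -0.05], 0],
  [0, [0, 0, -0.05], 0],
])

```text
t: 4.78
tool_pos: [609.4, 12.3, 34.2]
eef_rot: [0.187, 0.682, 0.187, -0.682]
contact_force: [0.1, -0.5, -0.5]
gripper_width: 0.7
```

servo_tool([
  [0, [0, 0, -0.03], 0],
  [0, [0, 0, -0.05], 0],
  [0, [0, 0, -0.05], 0],
])

```text
t: 5.03
tool_pos: [609.5, 12.3, 34.0]
eef_rot: [0.187, 0.682, 0.187, -0.682]
contact_force: [-1.0, 0.1, 1.9]
gripper_width: 0.6
```

servo_tool([
  [0, [0, 0, -0.02], 0],
  [0, [0, 0, -0.04], 0],
  [0, [0, 0, -0.04], 0],
])

```text
t: 5.28
tool_pos: [609.5, 12.3, 33.8]
eef_rot: [0.187, 0.682, 0.187, -0.682]
contact_force: [-2.4, 0.6, 5.4]
gripper_width: 0.4
```

servo_tool([
  [0, [0, 0, 0.2], 0],
  [0, [0, 0, 0.4], 0],
  [0, [-0.3, 0.5, 0.4], 0],
  [0, [-0.3, 0.5, 0.4], 0],
  [0, [-0.3, 0.5, 0.35], 0],
  [0, [-0.3, 0.5, 0.3], 0],
  [0, [-0.3, 0.5, 0.25], 0],
  [0, [-0.3, 0.5, 0.2], 0],
  [0, [-0.3, 0.5, 0.2], 0],
])

```text
t: 6.03
tool_pos: [606.4, 17.2, 35.4]
eef_rot: [-0.187, -0.682, -0.187, 0.682]
contact_force: [0.2, -0.4, 1.3]
gripper_width: 0.6
```

servo_tool([
  [0, [0, 0, -0.04], 0],
  [0, [0, 0, -0.06], 0],
  [0, [0, 0, -0.06], 0],
])

```text
t: 6.28
tool_pos: [606.4, 17.2, 35.3]
eef_rot: [0.187, 0.682, 0.187, -0.682]
contact_force: [-1.2, -0.8, 4.4]
gripper_width: 0.3
```

```bash
python3 - <<'E'
from h import *
s=snap('scene','scene2'); a=cv2.imread('pics/scene2.png')[195:335,255:445]; cv2.imwrite('pics/scene2z.png',cv2.resize(a,None,fx=4,fy=4,interpolation=cv2.INTER_CUBIC))
for i in range(3):
  o=arm.get_obs(); print(o['tool_pos'],o['contact_force'])
E
```

```text
[606.46760836  17.19374553  35.31699947] [-1.0614058  -0.4132345   4.72044377]
[606.46760836  17.19374553  35.31699947] [-1.0614058  -0.4132345   4.72044377]
[606.46760836  17.19374553  35.31699947] [-1.0614058  -0.4132345   4.72044377]
```

View pics/scene2z.png

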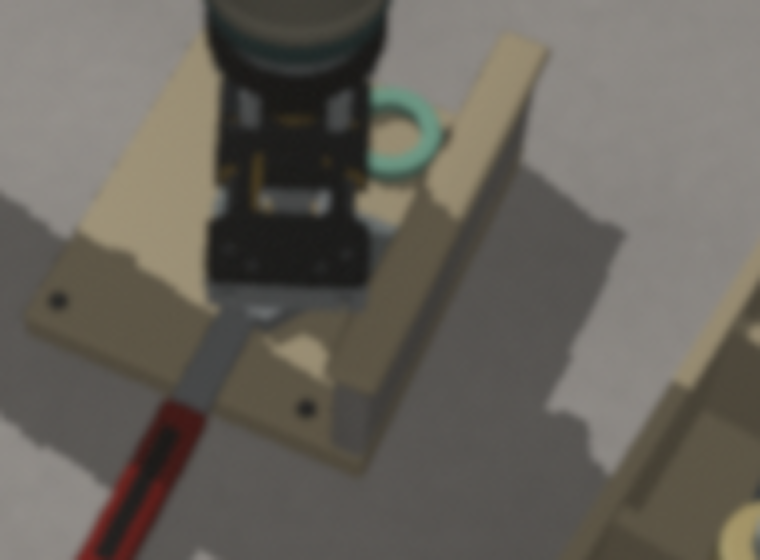

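```bash
python3 - <<'E'
from h import *
print(arm.get_obs()['joint_pos'])
E
```

```text
[-0.07103267  0.78785922 -0.00579085  1.77286552  0.00753496  0.58067406
 -1.11676585]
```

servo_tool([
  [0, [0, 0, 0.3], 0],
  [0, [0, 0, 0.6], 7],
  [0, [0, 0, 0.8], 14],
  [0, [0, 0, 0.8], 21],
])

```text
t: 6.67
tool_pos: [606.9, 17.3, 43.2]
eef_rot: [0.31, 0.636, 0.31, -0.635]
contact_force: [0.5, -0.5, -0.3]
gripper_width: 0.3
```

```bash
python3 - <<'E'
from h import *
o=arm.get_obs();print(o['joint_pos'],o['tool_pos'])
E
```

```text
[-0.00950685  0.77721221 -0.10570441  1.76771178  0.13145254  0.60250131
 -0.85602678] [606.85060515  17.27559875  43.19785178]
```

servo_tool([
  [0, [0, 0, 0], 7],
  [0, [0, 0, 0], 14],
  [0, [0, 0, 0], 21],
  [0, [0, 0, 0], 28],
  [0, [0, 0, 0], 35],
  [0, [0, 0, 0], 42],
  [0, [0, 0, 0], 49],
  [0, [0, 0, 0], 56],
  [0, [0, 0, 0], 63],
  [0, [0, 0, 0], 69],
  [0, [0, 0, 0], 69],
  [0, [0, 0, 0], 69],
])

```text
t: 7.67
tool_pos: [606.4, 17.0, 42.6]
eef_rot: [0.614, 0.351, 0.614, -0.351]
contact_force: [0.5, 0.3, 0.0]
gripper_width: 0.7
```

```bash
python3 - <<'E'
from h import *
s=snap('scene','scene3'); a=cv2.imread('pics/scene3.png')[215:315,280:400]; cv2.imwrite('pics/scene3z.png',cv2.resize(a,None,fx=6,fy=6,interpolation=cv2.INTER_CUBIC))
o=arm.get_obs(); print(o['tool_pos'],o['contact_force'],(proj(s,o['tool_pos'])-[280,215])*6,o['joint_pos'])
E
```

```text
[606.3966691   17.08090393  42.67737921] [-1.29307351 -0.44344929  0.0672026 ] [278.17712409 262.99088368] [ 0.1864115   0.81191841 -0.4278176   1.76187094  0.5004532   0.67799606
  0.01197797]
```

View pics/scene3z.png

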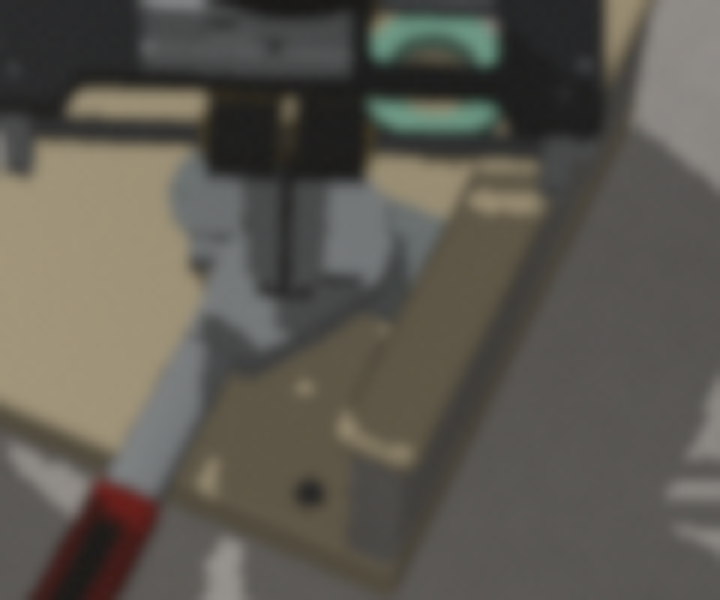

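servo_tool([
  [0, [0.28, -0.4, -0.2], 0],
  [0, [0.28, -0.4, -0.4], 0],
  [0, [0.28, -0.4, -0.5], 0],
  [0, [0.28, -0.4, -0.55], 0],
  [0, [0.28, -0.4, -0.6], 0],
  [0, [0.28, -0.4, -0.65], 0],
  [0, [0.28, -0.4, -0.7], 0],
  [0, [0.28, -0.4, -0.73], 0],
  [0, [0.28, -0.4, -0.76], 0],
  [0, [0.28, -0.4, -0.76], 0],
])

```text
t: 8.55
tool_pos: [609.2, 13.4, 35.4]
eef_rot: [0.615, 0.35, 0.614, -0.35]
contact_force: [-0.4, 0.1, 1.8]
gripper_width: 0.3
```

servo_tool([
  [0, [0, 0, -0.03], 0],
  [0, [0, 0, -0.06], 0],
  [0, [0, 0, -0.07], 0],
  [0, [0, 0, -0.07], 0],
])

```text
t: 8.88
tool_pos: [609.3, 13.4, 35.1]
eef_rot: [0.615, 0.35, 0.614, -0.35]
contact_force: [-2.2, -0.4, 6.0]
gripper_width: 0.6
```

servo_tool([
  [0, [0, 0, -0.03], 0],
  [0, [-0.07, 0.12, -0.03], 0],
  [0, [-0.14, 0.24, -0.03], 0],
  [0, [-0.21, 0.36, -0.03], 0],
  [0, [-0.28, 0.48, -0.03], 0],
])

```text
t: 9.3
tool_pos: [607.9, 15.7, 35.2]
eef_rot: [0.616, 0.35, 0.613, -0.351]
contact_force: [0.1, -4.7, 6.4]
gripper_width: 0.1
```

servo_tool([
  [0, [-0.07, 0.12, 0], 0],
  [0, [-0.14, 0.24, 0], 0],
  [0, [-0.21, 0.36, 0], 0],
  [0, [-0.28, 0.48, 0], 0],
])

```text
t: 9.63
tool_pos: [605.0, 20.5, 35.1]
eef_rot: [0.616, 0.35, 0.613, -0.351]
contact_force: [0.3, -3.6, 5.5]
gripper_width: 0.3
```

servo_tool([
  [0, [0, 0, 0.2], 0],
  [0, [0.1, -0.2, 0.4], 0],
  [0, [0.5, -0.86, 0.4], 0],
  [0, [0.5, -0.86, 0.3], 0],
  [0, [0.5, -0.86, 0.22], 0],
  [0, [0.5, -0.86, 0.16], 0],
  [0, [0.5, -0.86, 0.11], 0],
  [0, [0.5, -0.86, 0.06], 0],
  [0, [0.5, -0.86, 0.01], 0],
  [0, [0.5, -0.86, -0.04], 0],
  [0, [0.5, -0.86, -0.06], 0],
])

```text
t: 10.55
tool_pos: [608.5, 14.1, 34.9]
eef_rot: [0.615, 0.35, 0.614, -0.35]
contact_force: [-3.2, -2.1, 13.2]
gripper_width: 0.3
```

servo_tool([
  [0, [-0.08, 0.14, 0], 0],
  [0, [-0.16, 0.28, 0], 0],
  [0, [-0.24, 0.41, 0], 0],
  [0, [-0.32, 0.55, 0], 0],
])

```text
t: 10.88
tool_pos: [606.5, 17.4, 35.0]
eef_rot: [0.616, 0.35, 0.613, -0.351]
contact_force: [-0.2, -4.7, 10.5]
gripper_width: 0.5
```

servo_tool([
  [0, [-0.08, 0.14, 0], 0],
  [0, [-0.16, 0.28, 0], 0],
  [0, [-0.24, 0.41, 0], 0],
])

```text
t: 11.13
tool_pos: [604.1, 21.5, 35.0]
eef_rot: [0.616, 0.349, 0.613, -0.351]
contact_force: [-0.2, -4.7, 10.1]
gripper_width: 0.5
```

servo_tool([
  [0, [0, 0, 0.2], 0],
  [0, [0.1, -0.2, 0.45], 0],
  [0, [0.55, -0.95, 0.45], 0],
  [0, [0.55, -0.95, 0.35], 0],
  [0, [0.55, -0.95, 0.28], 0],
  [0, [0.55, -0.95, 0.22], 0],
  [0, [0.55, -0.95, 0.17], 0],
  [0, [0.55, -0.95, 0.12], 0],
  [0, [0.55, -0.95, 0.07], 0],
  [0, [0.55, -0.95, 0.03], 0],
  [0, [0.55, -0.95, 0.03], 0],
  [0, [0.47, -0.81, 0.03], 0],
  [0, [0.39, -0.67, 0.03], 0],
  [0, [0.31, -0.53, 0.03], 0],
  [0, [0.23, -0.4, 0.03], 0],
])

```text
t: 12.38
tool_pos: [606.3, 17.7, 35.1]
eef_rot: [0.615, 0.35, 0.613, -0.351]
contact_force: [-0.2, -4.4, 9.0]
gripper_width: 0.3
```

servo_tool([
  [0, [-0.08, 0.14, 0], 0],
  [0, [-0.16, 0.28, 0], 0],
  [0, [-0.24, 0.41, 0], 0],
])

```text
t: 12.63
tool_pos: [603.9, 21.8, 35.0]
eef_rot: [0.615, 0.35, 0.613, -0.351]
contact_force: [0.1, -4.8, 9.1]
gripper_width: 0.5
```

servo_tool([
  [0, [0, 0, 0.2], 0],
  [0, [0.1, -0.2, 0.45], 0],
  [0, [0.55, -0.95, 0.45], 0],
  [0, [0.55, -0.95, 0.35], 0],
  [0, [0.55, -0.95, 0.26], 0],
  [0, [0.55, -0.95, 0.2], 0],
  [0, [0.55, -0.95, 0.15], 0],
  [0, [0.55, -0.95, 0.1], 0],
  [0, [0.55, -0.95, 0.05], 0],
  [0, [0.55, -0.95, 0], 0],
  [0, [0.55, -0.95, 0], 0],
  [0, [0.47, -0.81, 0], 0],
  [0, [0.39, -0.67, 0], 0],
  [0, [0.31, -0.53, 0], 0],
  [0, [0.23, -0.4, 0], 0],
])

```text
t: 13.88
tool_pos: [606.2, 17.7, 35.0]
eef_rot: [0.615, 0.35, 0.613, -0.351]
contact_force: [-0.3, -4.6, 9.1]
gripper_width: 0.5
```

servo_tool([
  [0, [-0.08, 0.14, 0], 0],
  [0, [-0.16, 0.28, 0], 0],
  [0, [-0.24, 0.41, 0], 0],
])

```text
t: 14.13
tool_pos: [603.8, 21.8, 35.0]
eef_rot: [0.615, 0.35, 0.613, -0.351]
contact_force: [-0.0, -4.0, 8.3]
gripper_width: 0.5
```

Roughly 40 mm has been rolled so far. Another stroke, then I'll check.

servo_tool([
  [0, [0, 0, 0.2], 0],
  [0, [0.1, -0.2, 0.45], 0],
  [0, [0.55, -0.95, 0.45], 0],
  [0, [0.55, -0.95, 0.35], 0],
  [0, [0.55, -0.95, 0.26], 0],
  [0, [0.55, -0.95, 0.2], 0],
  [0, [0.55, -0.95, 0.15], 0],
  [0, [0.55, -0.95, 0.1], 0],
  [0, [0.55, -0.95, 0.05], 0],
  [0, [0.55, -0.95, 0], 0],
  [0, [0.55, -0.95, 0], 0],
  [0, [0.47, -0.81, 0], 0],
  [0, [0.39, -0.67, 0], 0],
  [0, [0.31, -0.53, 0], 0],
  [0, [0.23, -0.4, 0], 0],
])

```text
t: 15.38
tool_pos: [606.2, 17.7, 35.0]
eef_rot: [0.615, 0.35, 0.613, -0.351]
contact_force: [0.3, -4.7, 8.7]
gripper_width: 0.5
```

servo_tool([
  [0, [-0.08, 0.14, 0], 0],
  [0, [-0.16, 0.28, 0], 0],
  [0, [-0.24, 0.41, 0], 0],
])

```text
t: 15.63
tool_pos: [603.9, 21.5, 35.1]
eef_rot: [0.616, 0.349, 0.613, -0.351]
contact_force: [0.7, -4.8, 8.0]
gripper_width: 0.1
```

servo_tool([
  [0, [0, 0, 0.2], 0],
  [0, [0.1, -0.2, 0.45], 0],
  [0, [0.55, -0.95, 0.45], 0],
  [0, [0.55, -0.95, 0.35], 0],
  [0, [0.55, -0.95, 0.26], 0],
  [0, [0.55, -0.95, 0.2], 0],
  [0, [0.55, -0.95, 0.15], 0],
  [0, [0.55, -0.95, 0.1], 0],
  [0, [0.55, -0.95, 0.05], 0],
  [0, [0.55, -0.95, 0], 0],
  [0, [0.55, -0.95, -0.02], 0],
  [0, [0.47, -0.81, -0.02], 0],
  [0, [0.39, -0.67, -0.02], 0],
  [0, [0.31, -0.53, -0.02], 0],
  [0, [0.23, -0.4, -0.02], 0],
])

```text
t: 16.88
tool_pos: [606.5, 17.3, 35.0]
eef_rot: [0.616, 0.349, 0.613, -0.351]
contact_force: [0.7, -5.1, 8.8]
gripper_width: 0.9
```

servo_tool([
  [0, [-0.08, 0.14, 0], 0],
  [0, [-0.16, 0.28, 0], 0],
  [0, [-0.24, 0.41, 0], 0],
])

```text
t: 17.13
tool_pos: [604.2, 20.9, 35.0]
eef_rot: [0.616, 0.349, 0.613, -0.351]
contact_force: [0.6, -6.0, 9.2]
gripper_width: 0.8
```

servo_tool([
  [0, [0, 0, 0.2], 0],
  [0, [0.1, -0.2, 0.45], 0],
  [0, [0.55, -0.95, 0.45], 0],
  [0, [0.55, -0.95, 0.35], 0],
  [0, [0.55, -0.95, 0.26], 0],
  [0, [0.55, -0.95, 0.2], 0],
  [0, [0.55, -0.95, 0.15], 0],
  [0, [0.55, -0.95, 0.1], 0],
  [0, [0.55, -0.95, 0.05], 0],
  [0, [0.55, -0.95, 0], 0],
  [0, [0.55, -0.95, -0.01], 0],
  [0, [0.47, -0.81, -0.01], 0],
  [0, [0.39, -0.67, -0.01], 0],
  [0, [0.31, -0.53, -0.01], 0],
  [0, [0.23, -0.4, -0.01], 0],
])

```text
t: 18.38
tool_pos: [606.7, 16.7, 35.0]
eef_rot: [0.616, 0.35, 0.612, -0.351]
contact_force: [0.7, -6.2, 9.1]
gripper_width: 0.5
```

servo_tool([
  [0, [-0.08, 0.14, 0], 0],
  [0, [-0.16, 0.28, 0], 0],
  [0, [-0.24, 0.41, 0], 0],
  [0, [-0.24, 0.41, 0], 0],
  [0, [-0.24, 0.41, 0], 0],
])

```text
t: 18.8
tool_pos: [604.4, 20.6, 35.0]
eef_rot: [0.616, 0.349, 0.612, -0.351]
contact_force: [1.4, -7.3, 9.8]
gripper_width: 0.6
```

servo_tool([
  [0, [0, 0, 0.2], 0],
  [0, [0, 0, 1], 0],
  [0, [0, 0, 3], 0],
  [0, [0, -1, 5], -4],
  [0, [1, -4, 7], -8],
  [0, [2, -8, 7], -12],
  [0, [4.1, -12.4, 7], -18],
  [0, [4.1, -12.4, 7], -22.5],
  [0, [4.1, -12.4, 7], -22.5],
  [0, [4.1, -12.4, 7], -22.5],
])

```text
t: 19.63
tool_pos: [643.0, -98.2, 103.4]
eef_rot: [0.534, 0.463, 0.536, -0.462]
contact_force: [-0.1, 0.8, -0.5]
gripper_width: 0.4
```

```bash
python3 - <<'E'
from h import *
for n,(x,y) in(('scene',(255,195)),('top',(240,155))):
    s=snap(n,n+'4'); a=cv2.imread(f'pics/{n}4.png')[y:y+150,x:x+200]; cv2.imwrite(f'pics/{n}4z.png',cv2.resize(a,None,fx=4,fy=4,interpolation=cv2.INTER_CUBIC))
    o=arm.get_obs(); print(o['tool_pos'],o['contact_force'],o['joint_pos'],(proj(s,o['tool_pos'])-[x,y])*4)
E
```

```text
[642.85477977 -96.81804234 103.45404767] [0.10820155 0.37324587 0.18002778] [ 0.33241617  0.76992909 -0.38744663  1.59992443  0.35643859  0.84365649
 -0.04805835] [213.34547125 414.48501476]
[642.83125553 -96.37323244 103.4670082 ] [-0.24737526  0.50139156  1.5002823 ] [ 0.33187998  0.76984466 -0.38766314  1.60015116  0.35662982  0.84362429
 -0.04824979] [604.83154086 120.38714745]
```

View pics/scene4z.png

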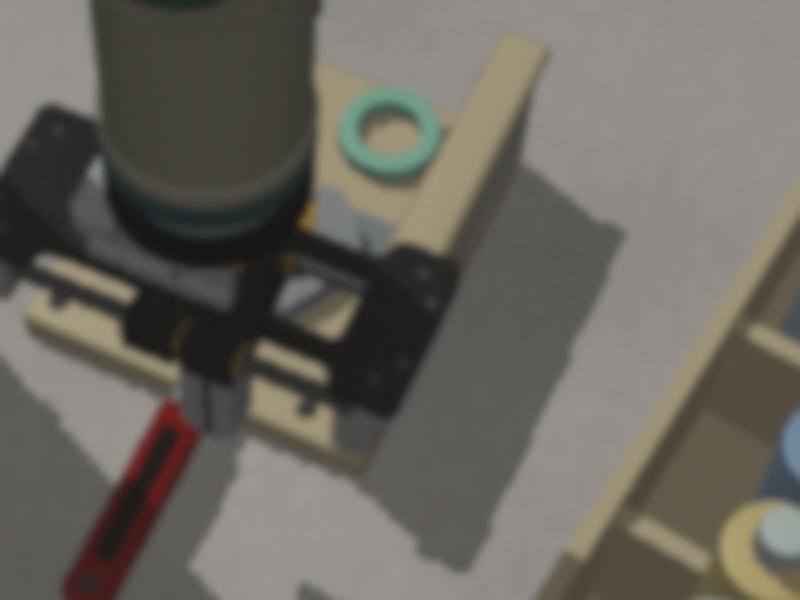

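View pics/top4z.png

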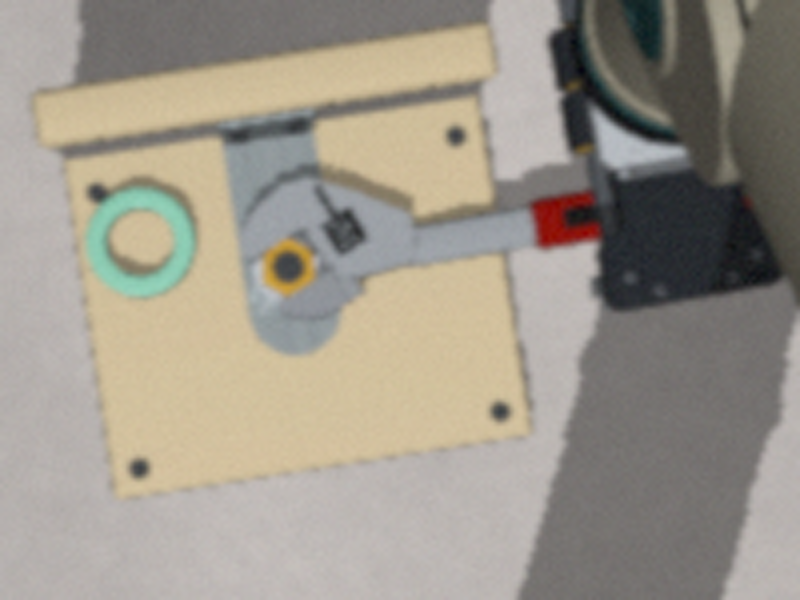

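```bash
python3 - <<'E'
from h import *
a=cv2.imread('pics/top0.png')[205:245,295:335];b=cv2.imread('pics/top4.png')[205:245,295:335]
cv2.imwrite('pics/cmp.png',cv2.resize(np.hstack([a,b]),None,fx=10,fy=10,interpolation=cv2.INTER_CUBIC))
E
```

```text
(no output)
```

View pics/cmp.png

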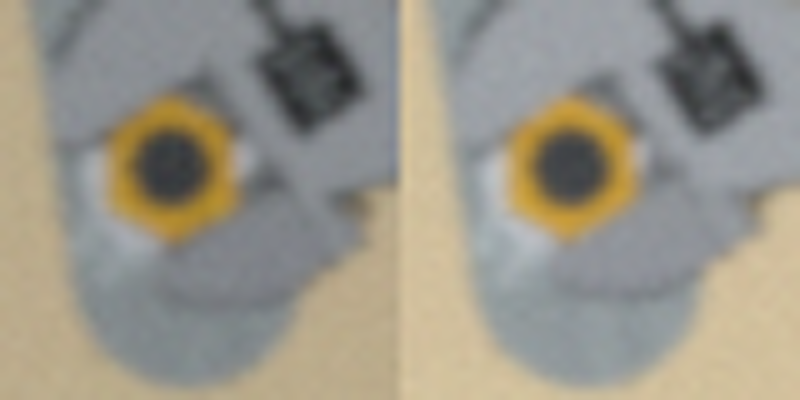

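servo_tool([
  [0, [0, 0, -2], 0],
  [0, [0, 0, -4], 0],
  [0, [0, 0, -6], 0],
  [0, [0, 0, -7.2], 0],
  [0, [0, 0, -8], 0],
  [0, [0, 0, -8.2], 0],
  [0, [0, 0, -8.2], 0],
  [0, [0, 0, -8.2], 0],
])

```text
t: 20.4
tool_pos: [644.2, -99.2, 22.4]
eef_rot: [0.535, 0.463, 0.534, -0.462]
contact_force: [-0.2, -0.9, -0.3]
gripper_width: 0.0
```

```bash
cat > plan.py <<'E'
import numpy as np
N=np.array([590.,44.5]); C=np.array([644.2,-99.8]); phi0=np.radians(-81.8); r0=146
def pose(th,d):  # th clockwise
    p=phi0-th; u=np.array([np.cos(p),np.sin(p)]); n=np.array([-u[1],u[0]]); return N+r0*u+d*n
def show(base,ths,d):
    for t in ths: print([0,list(np.round((pose(t,d)-base)/10,2)),0], round(np.degrees(-t),1), t.round(3))
E
python3 - <<'E'
from plan import *
print(pose(0,32.4),pose(0,24.5))
show(C,np.arange(0,0.21,.02),24.5)
E
```

```text
[642.8925742  -95.38615226] [635.07334198 -96.51292084]
[0, [np.float64(-0.91), np.float64(0.33)], 0] -0.0 0.0
[0, [np.float64(-1.2), np.float64(0.24)], 0] -1.1 0.02
[0, [np.float64(-1.48), np.float64(0.16)], 0] -2.3 0.04
[0, [np.float64(-1.77), np.float64(0.08)], 0] -3.4 0.06
[0, [np.float64(-2.05), np.float64(0.01)], 0] -4.6 0.08
[0, [np.float64(-2.34), np.float64(-0.05)], 0] -5.7 0.1
[0, [np.float64(-2.63), np.float64(-0.11)], 0] -6.9 0.12
[0, [np.float64(-2.92), np.float64(-0.16)], 0] -8.0 0.14
[0, [np.float64(-3.22), np.float64(-0.21)], 0] -9.2 0.16
[0, [np.float64(-3.51), np.float64(-0.25)], 0] -10.3 0.18
[0, [np.float64(-3.8), np.float64(-0.29)], 0] -11.5 0.2
```

servo_tool([
  [0, [-0.2, 0, 0], 0],
  [0, [-0.4, 0, 0], 0],
  [0, [-0.6, 0, 0], 0],
  [0, [-0.75, 0, 0], 0],
  [0, [-0.75, 0, 0], 0],
])

```text
t: 20.82
tool_pos: [635.6, -99.8, 21.8]
eef_rot: [0.534, 0.463, 0.534, -0.463]
contact_force: [0.6, 0.4, 0.2]
gripper_width: 0.9
```

servo_tool([
  [0, [-0.08, -0.01, 0], 0],
  [0, [-0.16, -0.02, 0], 0],
  [0, [-0.16, -0.02, 0], 0],
])

```text
t: 21.07
tool_pos: [634.6, -99.8, 21.7]
eef_rot: [0.535, 0.463, 0.534, -0.463]
contact_force: [1.4, -0.1, 0.3]
gripper_width: 0.2
```

servo_tool([
  [0, [-0.08, -0.01, 0], 0],
  [0, [-0.16, -0.02, 0], 0],
  [0, [-0.16, -0.02, 0], 0],
])

```text
t: 21.32
tool_pos: [633.4, -100.1, 21.7]
eef_rot: [0.535, 0.463, 0.534, -0.463]
contact_force: [1.0, -0.3, -0.3]
gripper_width: 0.5
```

```bash
python3 - <<'E'
from h import *
for n,(x,y) in(('scene',(255,225)),('top',(280,155))):
    s=snap(n,n+'5'); a=cv2.imread(f'pics/{n}5.png')[y:y+150,x:x+200]; cv2.imwrite(f'pics/{n}5z.png',cv2.resize(a,None,fx=4,fy=4,interpolation=cv2.INTER_CUBIC))
    o=arm.get_obs(); print(o['tool_pos'],o['contact_force'])
E
```

```text
[ 633.43948576 -100.07624047   21.71339082] [ 2.20738832 -0.39529293 -0.76865561]
[ 633.3975887  -100.05889322   21.70107287] [ 2.89964456 -0.72311863  0.08194873]
```

View pics/scene5z.png

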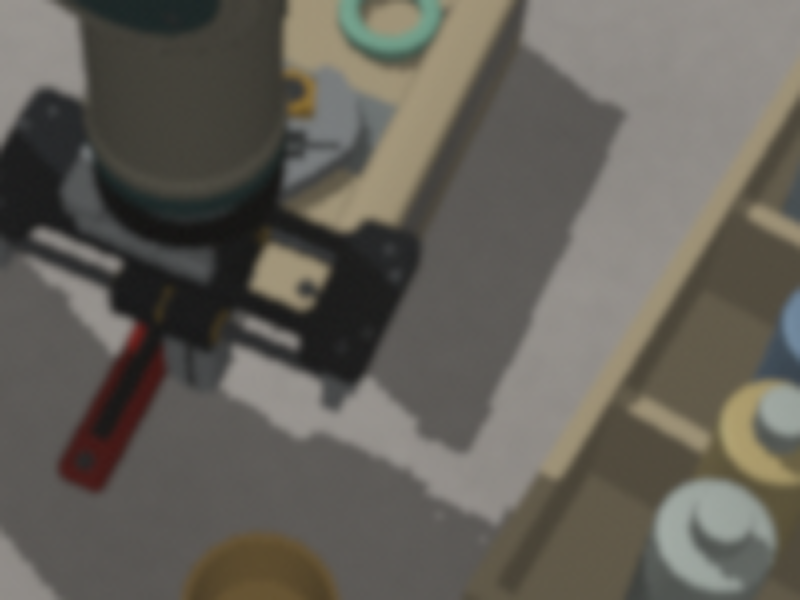

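```bash
cat > plan2.py <<'E'
import numpy as np
N=np.array([590.,44.5]); V=np.array([633.5,-100.2])-N
def P(t): c,s=np.cos(t),np.sin(t); return N+np.array([c*V[0]+s*V[1],-s*V[0]+c*V[1]])
def show(t0,ts):
    print(','.join('[0, [%.2f, %.2f, 0], %.1f]'%(*((P(t)-P(t0))/10),-np.degrees(t-t0)) for t in ts))
E
python3 -c "
from plan2 import *
show(0,np.arange(1,17)*.02)
show(.32,.32+np.arange(1,16)*.02)"
```

```text
[0, [-0.29, -0.08, 0], -1.1],[0, [-0.58, -0.16, 0], -2.3],[0, [-0.88, -0.23, 0], -3.4],[0, [-1.17, -0.30, 0], -4.6],[0, [-1.47, -0.36, 0], -5.7],[0, [-1.76, -0.42, 0], -6.9],[0, [-2.06, -0.47, 0], -8.0],[0, [-2.36, -0.51, 0], -9.2],[0, [-2.66, -0.54, 0], -10.3],[0, [-2.96, -0.58, 0], -11.5],[0, [-3.26, -0.60, 0], -12.6],[0, [-3.56, -0.62, 0], -13.8],[0, [-3.87, -0.63, 0], -14.9],[0, [-4.17, -0.64, 0], -16.0],[0, [-4.47, -0.64, 0], -17.2],[0, [-4.77, -0.63, 0], -18.3]
[0, [-0.30, 0.01, 0], -1.1],[0, [-0.60, 0.03, 0], -2.3],[0, [-0.90, 0.05, 0], -3.4],[0, [-1.21, 0.08, 0], -4.6],[0, [-1.51, 0.12, 0], -5.7],[0, [-1.81, 0.16, 0], -6.9],[0, [-2.10, 0.21, 0], -8.0],[0, [-2.40, 0.26, 0], -9.2],[0, [-2.70, 0.32, 0], -10.3],[0, [-2.99, 0.39, 0], -11.5],[0, [-3.29, 0.46, 0], -12.6],[0, [-3.58, 0.53, 0], -13.8],[0, [-3.87, 0.62, 0], -14.9],[0, [-4.16, 0.70, 0], -16.0],[0, [-4.44, 0.80, 0], -17.2]
```

servo_tool([
  [0, [-0.29, -0.08, 0], -1.1],
  [0, [-0.58, -0.16, 0], -2.3],
  [0, [-0.88, -0.23, 0], -3.4],
  [0, [-1.17, -0.3, 0], -4.6],
  [0, [-1.47, -0.36, 0], -5.7],
  [0, [-1.76, -0.42, 0], -6.9],
  [0, [-2.06, -0.47, 0], -8.0],
  [0, [-2.36, -0.51, 0], -9.2],
  [0, [-2.66, -0.54, 0], -10.3],
  [0, [-2.96, -0.58, 0], -11.5],
  [0, [-3.26, -0.6, 0], -12.6],
  [0, [-3.56, -0.62, 0], -13.8],
  [0, [-3.87, -0.63, 0], -14.9],
  [0, [-4.17, -0.64, 0], -16.0],
  [0, [-4.47, -0.64, 0], -17.2],
  [0, [-4.77, -0.63, 0], -18.3],
])

```text
t: 22.75
tool_pos: [584.9, -106.5, 21.6]
eef_rot: [-0.453, -0.543, -0.453, 0.543]
contact_force: [2.1, -1.3, 0.2]
gripper_width: 0.5
```

```bash
python3 - <<'E'
from h import *
for n,(x,y) in(('top',(240,155)),):
    s=snap(n,n+'6'); a=cv2.imread(f'pics/{n}6.png')[y:y+150,x:x+200]; cv2.imwrite(f'pics/{n}6z.png',cv2.resize(a,None,fx=4,fy=4,interpolation=cv2.INTER_CUBIC))
    o=arm.get_obs(); print(o['tool_pos'],o['contact_force'],o['moment'])
E
```

```text
[ 584.13561487 -106.43232424   21.59880482] [ 1.83417542 -3.03201131  0.83185397] [-0.30318521 -0.6104229   0.0196827 ]
```

View pics/top6z.png

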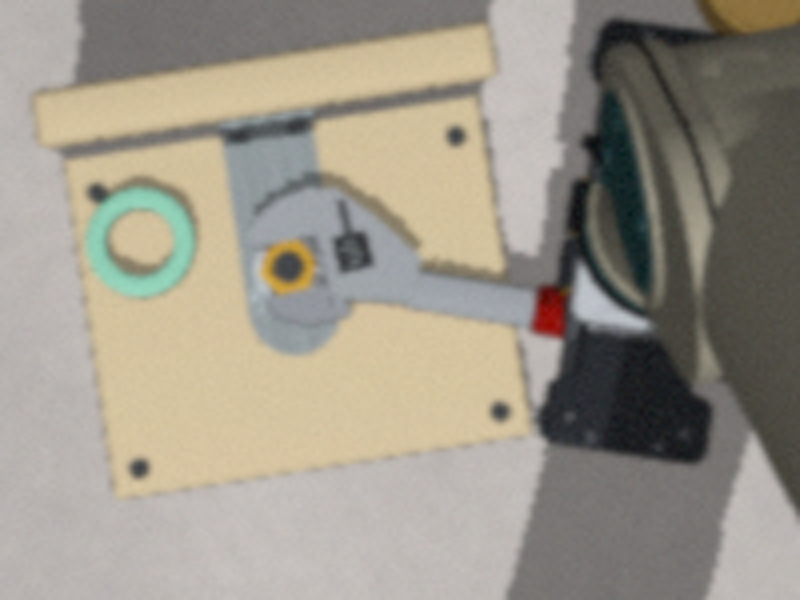

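```bash
cat > ang.py <<'E'
from h import *
def ang(f,z=34):
    s=load(f); h=cv2.cvtColor(s['pixels'],cv2.COLOR_RGB2HSV).astype(int)
    m=((h[...,1]>150)&((h[...,0]<8)|(h[...,0]>172)&(h[...,2]>60))); m[:185]=0;m[300:]=0;m[:,:340]=0;m[:,440:]=0
    ys,xs=np.nonzero(m); P=np.array([ray(s,(x,y),z)[:2] for x,y in zip(xs,ys)]); n=ray(s,(312.,221.5),z)[:2]
    r=np.linalg.norm(P-n,axis=1); sel=r<r.min()+14; c=P[sel].mean(0); v=c-n
    return np.degrees(np.arctan2(v[1],v[0])), r.min(), sel.sum(), c
E
python3 -c "
from ang import *
for f in('top0','top4','top6'): print(f,ang(f))"
```

```text
top0 (np.float64(-81.49183720491426), np.float64(116.76375127007465), np.int64(81), array([607.302315  , -78.29647891]))
top4 (np.float64(-81.56035317956736), np.float64(117.21972093651361), np.int64(82), array([607.23904313, -78.87664025]))
top6 (np.float64(-101.29651852812165), np.float64(117.19787831979964), np.int64(71), array([564.91330816, -76.8150403 ]))
```

servo_tool([
  [0, [-0.3, 0.01, 0], -1.1],
  [0, [-0.6, 0.03, 0], -2.3],
  [0, [-0.9, 0.05, 0], -3.4],
  [0, [-1.21, 0.08, 0], -4.6],
  [0, [-1.51, 0.12, 0], -5.7],
  [0, [-1.81, 0.16, 0], -6.9],
  [0, [-2.1, 0.21, 0], -8.0],
  [0, [-2.4, 0.26, 0], -9.2],
  [0, [-2.7, 0.32, 0], -10.3],
  [0, [-2.99, 0.39, 0], -11.5],
  [0, [-3.29, 0.46, 0], -12.6],
  [0, [-3.58, 0.53, 0], -13.8],
  [0, [-3.87, 0.62, 0], -14.9],
  [0, [-4.16, 0.7, 0], -16.0],
  [0, [-4.16, 0.7, 0], -16.0],
  [0, [-4.16, 0.7, 0], -16.0],
])

```text
t: 24.13
tool_pos: [542.6, -98.9, 21.4]
eef_rot: [-0.374, -0.6, -0.375, 0.6]
contact_force: [1.6, -1.4, 0.6]
gripper_width: 0.6
```

```bash
python3 - <<'E'
from ang import *
s=snap('top','top7'); 
a=cv2.imread(f'pics/top7.png')[155:305,240:440]; cv2.imwrite(f'pics/top7z.png',cv2.resize(a,None,fx=4,fy=4,interpolation=cv2.INTER_CUBIC))
o=arm.get_obs(); v=o['tool_pos'][:2]-[590,44.5]; print(o['tool_pos'],o['contact_force'],'th',np.radians(-73.27)-np.arctan2(v[1],v[0]))
x=ang('top7'); print(x, np.radians(-81.53-x[0]))
from plan2 import *
show(.60,[.61,.62,.63,.64,.65,.66,.67,.68,.69,.70,.71])
E
```

```text
[542.62384951 -98.78081036  21.35299443] [ 0.08761214 -0.55684329  0.36454142] th 0.6113294027771414
(np.float64(-118.1530853300441), np.float64(116.95628889441684), np.int64(53), array([531.70452872, -63.22493266])) 0.6391934212481039
[0, [-0.14, 0.05, 0], -0.6],[0, [-0.29, 0.09, 0], -1.1],[0, [-0.43, 0.14, 0], -1.7],[0, [-0.57, 0.19, 0], -2.3],[0, [-0.71, 0.25, 0], -2.9],[0, [-0.86, 0.30, 0], -3.4],[0, [-1.00, 0.36, 0], -4.0],[0, [-1.14, 0.41, 0], -4.6],[0, [-1.28, 0.47, 0], -5.2],[0, [-1.41, 0.53, 0], -5.7],[0, [-1.55, 0.59, 0], -6.3]
```

View pics/top7z.png

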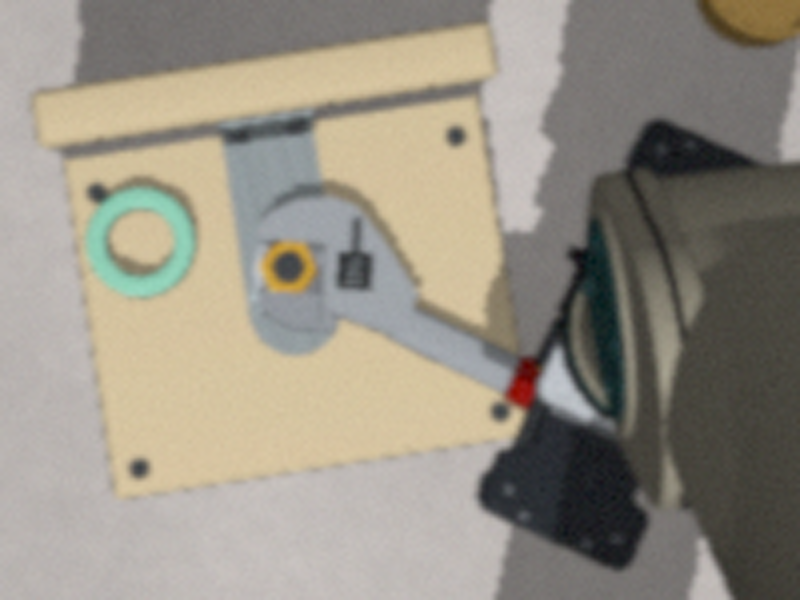

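servo_tool([
  [0, [-0.14, 0.05, 0], -0.6],
  [0, [-0.29, 0.09, 0], -1.1],
  [0, [-0.43, 0.14, 0], -1.7],
  [0, [-0.57, 0.19, 0], -2.3],
  [0, [-0.71, 0.25, 0], -2.9],
  [0, [-0.71, 0.25, 0], -2.9],
  [0, [-0.71, 0.25, 0], -2.9],
])

```text
t: 24.77
tool_pos: [535.8, -96.5, 21.5]
eef_rot: [-0.359, -0.609, -0.359, 0.61]
contact_force: [0.8, 0.4, 0.2]
gripper_width: 0.4
```

```bash
cat > st.py <<'E'
from ang import *
import sys
f=[]
for i in range(6):
    s=snap('top',sys.argv[1]) ; o=arm.get_obs(); f.append(o['contact_force'])
v=o['tool_pos'][:2]-[590,44.5]; f=np.mean(f,0); a=np.arctan2(v[1],v[0])
th=np.radians(-73.27)-a; p=np.radians(-81.5)-th; t=np.array([-np.sin(p),np.cos(p)])
print(o['t'],o['tool_pos'],f,'resist',f[:2]@t,'th',th); x=ang(sys.argv[1]); print('vis',np.radians(-81.53-x[0]),x[2])
E
python3 st.py a1
```

```text
25.0667 [536.05717766 -96.67059628  21.50876375] [ 0.13487134 -0.21549399  0.02577677] resist 0.22273992148139515 th 0.6569838393269616
vis 0.6885474147838508 52
```

servo_tool([
  [0, [-0.07, 0.03, 0], -0.3],
  [0, [-0.14, 0.06, 0], -0.6],
  [0, [-0.14, 0.06, 0], -0.6],
])

```text
t: 25.32
tool_pos: [535.3, -96.4, 21.6]
eef_rot: [0.356, 0.611, 0.355, -0.611]
contact_force: [0.6, -1.5, -1.4]
gripper_width: 0.7
```

```bash
python3 st.py a2
```

```text
25.6167 [535.27459012 -96.3891104   21.63836579] [ 1.60434162 -0.78172724 -0.68204133] resist 1.7813693997635522 th 0.6624852967018877
vis 0.6921069892253293 49
```

servo_tool([
  [0, [-0.07, 0.03, 0], -0.3],
  [0, [-0.14, 0.06, 0], -0.6],
  [0, [-0.14, 0.06, 0], -0.6],
])

```text
t: 25.87
tool_pos: [533.5, -95.6, 21.6]
eef_rot: [-0.352, -0.613, -0.352, 0.613]
contact_force: [1.6, -1.0, -0.2]
gripper_width: 0.5
```

```bash
python3 st.py a3
```

```text
26.1667 [533.48471981 -95.66652747  21.5716712 ] [ 1.36763878 -1.02587962 -0.21328128] resist 1.6980166524144304 th 0.6752563705825325
vis 0.705873429615383 50
```

servo_tool([
  [0, [-0.07, 0.03, 0], -0.3],
  [0, [-0.14, 0.06, 0], -0.6],
  [0, [-0.14, 0.06, 0], -0.6],
])

```text
t: 26.42
tool_pos: [532.1, -95.1, 21.6]
eef_rot: [-0.349, -0.615, -0.349, 0.615]
contact_force: [1.0, -1.7, -0.1]
gripper_width: 1.0
```

```bash
python3 st.py a4
```

```text
26.7167 [532.13582331 -95.07709631  21.58043982] [ 0.98260121 -1.2938532   0.06617295] resist 1.5059635103535591 th 0.6849950308860075
vis 0.7126066924230803 49
```

servo_tool([
  [0, [-0.07, 0.03, 0], -0.3],
  [0, [-0.14, 0.06, 0], -0.6],
  [0, [-0.14, 0.06, 0], -0.6],
])

```text
t: 26.97
tool_pos: [530.7, -94.5, 21.6]
eef_rot: [-0.346, -0.617, -0.346, 0.617]
contact_force: [0.4, -2.1, -0.8]
gripper_width: 0.4
```

```bash
python3 st.py a5
```

```text
27.2667 [530.7210176  -94.44789005  21.58243445] [ 0.66769393 -2.08751775  0.27523397] resist 1.6558853362356256 th 0.6952418782908185
vis 0.7239702685820072 45
```

servo_tool([
  [0, [-0.07, 0.03, 0], -0.3],
  [0, [-0.14, 0.06, 0], -0.6],
  [0, [-0.14, 0.06, 0], -0.6],
])

```text
t: 27.52
tool_pos: [529.6, -94.0, 21.6]
eef_rot: [0.343, 0.619, 0.342, -0.618]
contact_force: [1.1, -3.5, -0.3]
gripper_width: 0.5
```

```bash
python3 st.py a6
```

```text
27.8167 [529.57561407 -93.98746835  21.61475962] [ 1.90979158 -3.27528716 -0.76036093] resist 3.3491252587370073 th 0.7034103418233031
vis 0.7303992728032592 45
```

servo_tool([
  [0, [-0.04, 0.02, 0], -0.2],
  [0, [-0.04, 0.02, 0], -0.2],
  [0, [-0.04, 0.02, 0], -0.2],
])

```text
t: 28.07
tool_pos: [529.2, -93.8, 21.6]
eef_rot: [0.342, 0.619, 0.341, -0.619]
contact_force: [2.4, -3.2, -1.3]
gripper_width: 0.7
```

```bash
python3 st.py a7
```

```text
28.3667 [529.14679417 -93.75765737  21.61556499] [ 2.11536642 -3.30555231 -0.67165322] resist 3.545208346220223 th 0.7066206560869304
vis 0.7343109071892717 44
```

servo_tool([
  [0, [0.1, -0.06, 0], 0],
  [0, [0.3, -0.18, 0], 0],
  [0, [0.6, -0.36, 0], 0],
  [0, [1.0, -0.6, 0], 0],
  [0, [1.0, -0.6, 1], 0],
  [0, [1.0, -0.6, 4], 0],
  [0, [1.0, -0.6, 8], 0],
  [0, [1.0, -0.6, 12], 0],
  [0, [0.5, -4, 15], 0],
  [0, [0, -8, 16], 0],
  [0, [0, -12, 16], 0],
  [0, [0, -16, 16], 0],
  [0, [0, -20, 16], 0],
  [0, [0, -20, 16], 0],
  [0, [0, -20, 16], 0],
  [0, [0, -20, 16], 0],
])

```text
t: 29.7
tool_pos: [528.9, -292.5, 181.8]
eef_rot: [0.341, 0.619, 0.342, -0.619]
contact_force: [-0.2, 1.4, -0.1]
gripper_width: 0.7
```

```bash
python3 - <<'E'
from ang import *
for n,(x,y) in(('scene',(255,195)),('top',(240,155))):
    s=snap(n,n+'9'); a=cv2.imread(f'pics/{n}9.png')[y:y+150,x:x+200]; cv2.imwrite(f'pics/{n}9z.png',cv2.resize(a,None,fx=4,fy=4,interpolation=cv2.INTER_CUBIC))
o=arm.get_obs(); print(o['t'],o['tool_pos'],o['contact_force'])
x=ang('top9'); print('vis',np.radians(-81.53-x[0]),x[2])
E
```

```text
29.8 [ 529.41199569 -291.28347111  181.821826  ] [0.60187216 0.18639136 0.51967518]
vis 0.713437237083577 83
```

View pics/top9z.png

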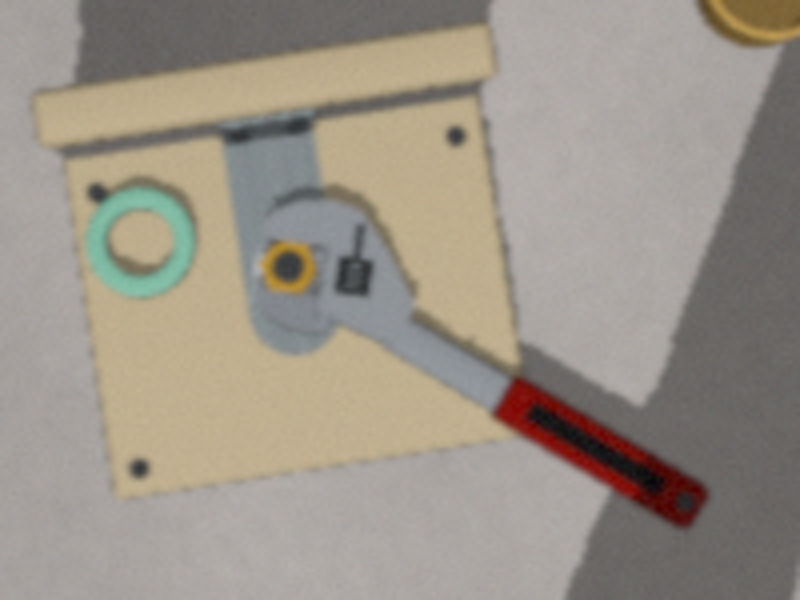

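View pics/scene9.png

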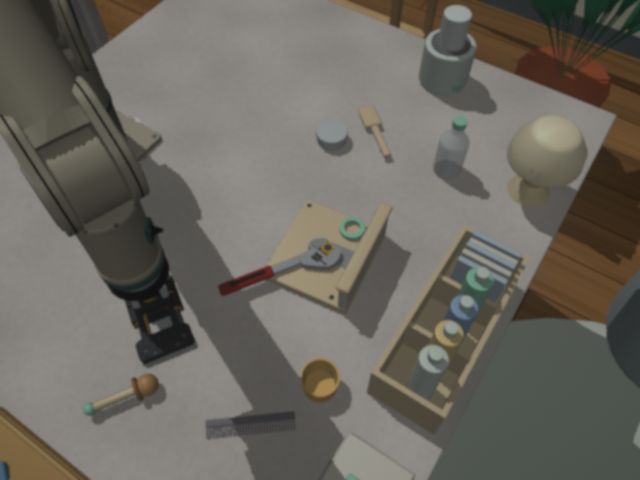

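```bash
python3 - <<'E'
from h import *
def ax(f):
    s=load(f); h=cv2.cvtColor(s['pixels'],cv2.COLOR_RGB2HSV).astype(int)
    m=((h[...,1]>150)&((h[...,0]<8)|(h[...,0]>172)&(h[...,2]>60))); m[:185]=0;m[300:]=0;m[:,:340]=0;m[:,440:]=0
    ys,xs=np.nonzero(m); P=np.array([ray(s,(x,y),34)[:2] for x,y in zip(xs,ys)])
    vx,vy,x0,y0=cv2.fitLine(P.astype(np.float32),cv2.DIST_L2,0,.01,.01).ravel(); 
    c=np.array([x0,y0]);n=ray(s,(312.,221.5),34)[:2]; v=c-n
    return np.arctan2(-abs(vy),vx*(-1 if vy>0 else 1)), np.arctan2(v[1],v[0])
a=ax('top0');b=ax('top9');print(a,b,a[0]-b[0],a[1]-b[1])
E
```

```text
(np.float32(-1.4323325), np.float64(-1.4259775004806492)) (np.float32(-2.136812), np.float64(-2.136110238404875)) 0.70447946 0.7101327379242257
```

```bash
python3 -c "
from workcell import arm
print(arm.hand_in())"
```

```text
the job is handed in; nothing more can be done
None
```

I closed the jaw snug on the nut and tightened the nut until it came up firm. Then I backed the arm away and handed the job in; it reports no verdict.

**Worm and jaw:**
- I rolled the worm with seven strokes of about 11 mm. The press was about 6 to 10 N during the strokes, and the highest reading was 13 N at one touchdown.
- The drag rose from about 4.5 N to 7 N as the fingertip began to skid, which I read as snug.
- Before and after pictures show the moving jaw shifted about 2 mm onto the nut, with the nut not turned. I had no direct reading of the jaw's force on the nut.
- Before the strokes, my first touch landed on the worm's flank at about 5 N. I lifted off and turned the gripper 90° before rolling.

**Tightening:**
- I pushed the grip's side with the closed fingers, in small steps near the end.
- The resistance stayed around 1.6 N, then climbed to 3.5 N, about 0.5 N m. I held it there, short of the 0.8 N m slip limit.

**Last checks:**
- The handle's turn measures 0.704, 0.710 and 0.713 rad from the pictures, depending on the method. Adding the force rise, I put the nut at about 0.71. The margin over 0.70 is small, about as much as these estimates differ.
- The readings taken during the push were higher, up to 0.734, but the arm was partly hiding the grip then.
- The wrench looks flat and snug around the nut. The arm is clear, and the baby's things in view look unmoved, judged by eye.

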